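# Load the weld housing in the holding fixture and lock it

### The arm

A 6-joint arm with a two-finger parallel gripper is mounted at the origin on the work surface. World frame = base frame: x ahead of the robot, y to its left, z up, the work surface at z = 0. Lengths are in m, angles in rad, forces in N, time in s.
With the tool pointing down it reaches from about 0.325 to 0.775 m from the base axis. Payload 5.5 kg.
Tool frame: the origin (TCP) lies between the finger pads; the fingertips stand 8 mm ahead of it and the grasp point (between the pads) lies 11 mm behind it (tcp_to_tips is the distance from the TCP to the fingertips, in m); z points along the fingers, y is the direction in which the jaws open and shut (so a half turn about z gives the same grasp; the last joint's range is limited). The gripper opens to 88 mm and grips with 3 to 60 N. Pads are 20 mm wide; open, the fingers measure 115 mm over their backs; the gripper's body (75 mm by 178 mm) begins 61 mm behind the grasp point.
Start: joints at [-1.236, 0.091, 1.231, -0, 1.82, -0.057], TCP at [0.229, -0.555, 0.231] pointing down, gripper open.
Joint ranges: [-2.87, 2.87], [-0.86, 2.18], [0.17, 2.46], [-1.51, 4.65], [0.06, 2.69], [-2.65, 2.65]. Speed limits (rad/s): [2.57, 2.57, 3.01, 3.14, 3.14, 3.14].

### API

Orientations are given as a unit quaternion [w, x, y, z].
In Python, from bench import * gives the robot as it stands. Calls block until the motion is done:
- move_to(position, orientation): joint-space move of the TCP to a pose.
- move_l(position, speed=0.15, orientation=None): straight line of the TCP; orientation=None keeps the orientation; speed is the mean speed in m/s.
- movej(angles): joint-space move.
- gripper_open() and close(): open the fingers fully, or close them until they stop; the grip force is fixed at half the most.
- hold(seconds).
- inverse_kinematics(position, orientation): joint angles nearest the present ones, or None.
- state(): the state.
- get_image(name): name is "side" or "top"; returns a dict with "frame" (420x560x3 uint8, blue, green, red), "depth" (420x560 float32, m along the optical axis (not along the pixel's ray), 0 where there is no reading), "camera_matrix" (3x3 intrinsics, pixels), "k1" (the pictures are not rectified: a ray, as slopes to the right and down, at radius r is drawn at 1 + k1 r^2 times it, then the intrinsics apply), "view" (4x4, takes a point from world to camera coordinates). Camera axes: x right, y up, looking along -z (the intrinsics and any distortion apply to the point x, -y, -z); pixel columns grow to the right and rows downward; lengths in m; the calibration is good to about 2 mm. A picture is of the moment at which its call begins.
A pose or a line that the arm cannot do raises IKError and nothing moves.
- job_done(): hands the job in, once; it reports no verdict.
The state is a dict: "time": time; "joint_pos": joint angles; "dq": joint speeds; "joint_torque": joint torques, N m; "ee_pos": TCP position; "ee_rot": TCP orientation; "ft_force": force on the tool from outside, world axes, zero at the start; "moment": the same for the moment, N m; "finger_gap": finger opening in m.
Only numpy, scipy, OpenCV 4.12 (cv2) and the standard library are available. Lean on these libraries where they do the work, as an engineer would, in place of code of your own. Each camera call takes 0.05 s, during which the arm holds its last target. There are 200 camera calls.

### The job

Set the deep grey housing that lies by itself on the bench, well upwards, onto the narrow raised rib of the holding fixture, centred and lengthwise along it, without dropping it and while the hold-down is still drawn back. Then slide the hold-down by its black knob fully home to its end stop, so that its tongue covers the end of the housing. Leave the other loose parts and tools where they are.

Things in the scene. Friction and masses are not known exactly. Their poses are not given: they have to be found in the camera images.
- housing: Loose deep box of grey plastic with a plus-shaped well in its top and plain flat sides: 60 mm along its x, 90 mm along its y, 38 mm high; 0.13 to 0.25 kg. It starts upright on the bench. Origin: centre of the underside. The same end for end. (Similar housings stacked at the back of the bench and in the blue crate are finished stock, fixed.)
- fixture: Dark steel base plate bolted to the bench, 140 mm along its x, 300 mm along its y, 12 mm thick. Origin: centre of its underside, on the bench. The rib stands on it toward +y and the hold-down guide runs along its y on the centre line; +y is the direction in which the hold-down closes.
- anvil_top (a point): Centre of the top face of the fixture's narrow raised steel rib, at fixture (0, 85, 42) mm: the top is flat, 34 mm along fixture x, 70 mm along fixture y, and stands 30 mm above the plate (42 mm above the bench). Axes as the fixture's. The housing goes here with its 90 mm length along fixture y; it overhangs the rib on all sides.
- holddown (a joint): Travel in m of the aluminium hold-down along fixture +y, toward the rib: 0 drawn back, 0.090 home at its end stop. Starts between 0 and 0.03, stays where it is left, takes about 3 N to move. Its tongue, 40 mm wide, 85 to 93 mm above the bench, reaches 50 mm from the knob axis toward the rib; at the end stop it covers the last 25 mm of a seated housing, 5 mm above its top.
- knob (a point): On the axis of the hold-down's upright round black knob, about mid-height: diameter 32 mm, 40 mm tall, from 99 to 139 mm above the bench (this point at 120 mm), on the fixture's centre line at fixture y = -75 mm + joint value. Beneath it: the tongue (top at 93 mm) and a block 30 mm along the slide, 60 mm across.
- cover: Bystander: loose flat grey cover, 60 x 90 x 12 mm with a round boss 44 mm across, 5 mm high. Origin: centre of the underside.
- terminal_block: Bystander: loose black terminal block, 34 mm (x) x 100 mm (y) x 30 mm (36 mm at its ridges). Origin: centre of the underside.
- hammer: Bystander: hammer, 260 mm long, lying at the back of the bench, its length about along world y. Origin under its middle.
- hex_key: Bystander: bent steel hex key, 150 mm long, 8 mm thick, lying at the back of the bench. Origin near the middle of its long leg.
- squeeze_bottle: Bystander: bottle, 60 mm across, 160 mm tall, standing at the back left. Origin: centre of the underside.
Things that resemble listed ones, but are neither listed nor needed, are in the scene too. Of the things like the housing, leave any that is yellow; of the rest the smaller one is meant.

How it is judged:
On the way:
1. the housing rests centred and lengthwise on the rib, let go, with the hold-down still drawn back (travel under 50 mm) (horizontal distance between housing and anvil_top below 0.015 m and z of housing in the frame of anvil_top between -0.004 and 0.004 m and angle between the y axis of housing and the y axis of fixture, either way round below 0.18 rad and angle between housing's own z axis and vertical below 0.08 rad and contact force between the fingers and housing below 0.1 N and value of joint holddown below 0.05 m), for 0.2 s.
At the end, for the whole second after the job is handed in: The housing rests upright (within 0.08 rad) on the rib, its centre within 15 mm of the rib's centre (horizontally) and its underside within 4 mm of the rib's top, its length within 0.18 rad of the fixture's y, released and at rest; the hold-down is within 5 mm of its end stop (joint above 0.085) (horizontal distance between housing and anvil_top below 0.015 m and z of housing in the frame of anvil_top between -0.004 and 0.004 m and angle between the y axis of housing and the y axis of fixture, either way round below 0.18 rad and angle between housing's own z axis and vertical below 0.08 rad and contact force between the fingers and housing below 0.1 N and value of joint holddown above 0.085 m and linear speed of housing below 0.02 m/s); the robot touches nothing.
It fails at once if another loose part or tool is moved by more than 30 mm (distance of any of cover, terminal_block, hammer, hex_key, squeeze_bottle from where it was at the start of the episode above 0.03 m).
It fails at once if the housing is dropped (falls free of the fingers faster than 0.6 m/s) (contact force between the fingers and housing below 0.05 N and linear speed of housing above 0.6 m/s).
It also fails if it takes over 54 s, if anything falls off the work surface, if the arm or the gripper's body presses on something with over 40 N, if the wrist force passes 120 N, or if a joint passes its speed limit or range.

## Working session

There is one attempt and no reset: what is moved stays moved. The work goes in short steps, each a Python script; the robot and the scene stay as the last script left them, time stands still between calls to the robot, and variables do not carry over. Pictures are saved under pics/ and viewed, about 8 in all and at most 12, crops included, and the job is handed in when it is done.

```bash
ls; mkdir -p pics; cat > h.py <<'E'
from bench import *
import numpy as np, cv2
def cloud(im):
    """world xyz for each pixel (nan where no depth)"""
    d=im["depth"]; K=np.array(im["camera_matrix"],float); k1=float(im["k1"]); V=np.array(im["view"])
    h,w=d.shape; u,v=np.meshgrid(np.arange(w),np.arange(h))
    p=cv2.undistortPoints(np.stack([u,v],-1).reshape(-1,1,2).astype(np.float64),K,np.array([k1,0,0,0.])).reshape(h,w,2)
    z=np.where(d>0,d,np.nan)
    c=np.stack([p[...,0]*z,-p[...,1]*z,-z,np.ones_like(z)],-1)
    return (c@np.linalg.inv(V).T)[...,:3]
E
python3 - <<'E'
from h import *
for n in("top","side"):
    im=get_image(n); cv2.imwrite(f"pics/{n}0.png",im["frame"]); np.savez(f"{n}0.npz",**im)
    print(n,im["k1"],np.linalg.inv(im["view"])[:3,3])
print(state())
E
```

```text
pics
top -0.0999621453386302 [0.37606308 0.07459888 1.23476819]
side 0.03275645174723199 [0.39086922 0.84114886 1.06591317]
{'time': 0.1, 'joint_pos': array([-1.23571042e+00,  9.17963203e-02,  1.23176639e+00, -1.57886006e-05,
        1.81977510e+00, -5.67173391e-02]), 'dq': array([-0.00076904, -0.00310627, -0.00364549,  0.00050596, -0.00151383,
        0.00011364]), 'joint_torque': array([ 3.66072592e-03, -4.47856772e+01, -4.07571065e+01,  7.01106177e-02,
        2.84061074e-02, -1.14743589e-04]), 'ee_pos': array([ 0.22901665, -0.55430827,  0.22961177]), 'ee_rot': array([-8.63078732e-04,  9.80872571e-01,  1.94649014e-01, -1.28636060e-04]), 'ft_force': array([-0.66835239, -0.63362426, -0.82092832]), 'moment': array([-0.01798919, -0.07346788, -0.02009027]), 'finger_gap': 0.08805054068189411}
```

View pics/top0.png

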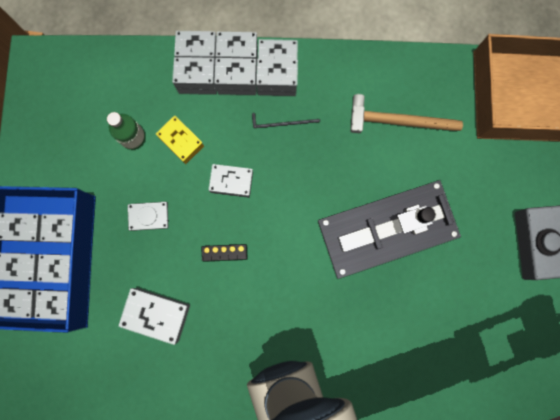

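View pics/side0.png

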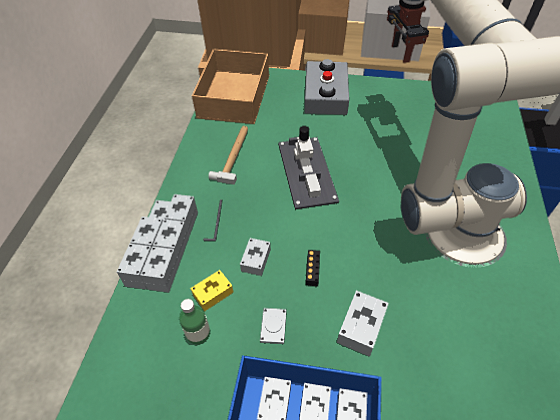

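Top view candidates: the yellow one at (180,139), which I leave; a large grey one at (154,316); and a smaller grey one at (231,180), which fits the description. The fixture is at (390,229), its knob at (427,215) and its rib at (355,239). Next I measure these and confirm the choice with a crop.

```bash
python3 - <<'E'
from h import *
im=dict(np.load("top0.npz")); P=cloud(im); np.save("P0.npy",P); f=im["frame"]; Z=P[...,2]
def rect(name,c,r,z0,z1):
    m=np.zeros(Z.shape,bool); m[c[1]-r:c[1]+r,c[0]-r:c[0]+r]=1
    m&=(Z>z0)&(Z<z1); n,l,st,ce=cv2.connectedComponentsWithStats(m.astype(np.uint8))
    if n<2: print(name,'none');return
    i=1+np.argmax(st[1:,4]); q=P[l==i]; b=cv2.minAreaRect((q[:,:2]*1000).astype(np.float32))
    print(name,len(q),"z",np.percentile(q[:,2],[5,50,95]).round(4),"rect",np.round(b[0],1),np.round(b[1],1),round(b[2],1),'long dir',np.round(cv2.boxPoints(b),0).tolist())
rect("small",(231,180),35,.02,.08)
rect("large",(154,316),50,.02,.08)
rect("yellow",(180,139),35,.02,.08)
rect("rib",(355,239),25,.034,.05)
rect("plate",(390,229),80,.005,.018)
rect("plateall",(390,229),80,.005,.2)
rect("knob",(427,215),25,.125,.15)
rect("tongue",(410,222),40,.082,.098)
for p in [(300,200),(300,300),(355,239),(427,215),(231,180)]: print(p,P[p[1],p[0]].round(4))
a=cv2.resize(f[150:240,190:280],(400,400),interpolation=cv2.INTER_CUBIC); b=cv2.resize(f[275:365,110:200],(400,400),interpolation=cv2.INTER_CUBIC)
cv2.imwrite("pics/cand.png",np.hstack([a,b]))
E
```

```text
small 939 z [0.0285 0.0374 0.0416] rect [590.2 182.9] [90.8 61.6] 84.6 long dir [[555.0, 141.0], [617.0, 135.0], [625.0, 225.0], [564.0, 231.0]]
large 2147 z [0.0313 0.0529 0.057 ] rect [285.9 340. ] [130.6  86.7] 75.0 long dir [[227.0, 288.0], [311.0, 266.0], [345.0, 392.0], [261.0, 414.0]]
yellow 913 z [0.0291 0.0374 0.0415] rect [683.3 304.9] [93.2 59.9] 46.6 long dir [[630.0, 292.0], [673.0, 250.0], [737.0, 318.0], [694.0, 359.0]]
rib 636 z [0.0362 0.0411 0.0458] rect [ 465.1 -105.9] [69.3 83.9] 20.0 long dir [[418.0, -78.0], [447.0, -157.0], [512.0, -133.0], [483.0, -55.0]]
plate 5811 z [0.0081 0.0121 0.0159] rect [ 491.8 -180.8] [147.3 303.7] 20.1 long dir [[370.0, -63.0], [475.0, -349.0], [613.0, -298.0], [509.0, -13.0]]
plateall 8039 z [0.0085 0.0132 0.0936] rect [ 491.8 -180.8] [147.3 303.7] 20.1 long dir [[370.0, -63.0], [475.0, -349.0], [613.0, -298.0], [509.0, -13.0]]
knob 197 z [0.1296 0.1385 0.1423] rect [ 509.9 -231.8] [30.1 29.8] 46.0 long dir [[489.0, -232.0], [510.0, -253.0], [531.0, -231.0], [510.0, -211.0]]
tongue 407 z [0.089  0.0929 0.0962] rect [ 504.1 -216.6] [40.3 67.4] 18.9 long dir [[474.0, -191.0], [496.0, -255.0], [534.0, -242.0], [512.0, -178.0]]
(300, 200) [0.5523 0.0249 0.0019]
(300, 300) [ 0.3257  0.0205 -0.0015]
(355, 239) [ 0.463  -0.0966  0.039 ]
(427, 215) [ 0.5083 -0.2308  0.1371]
(231, 180) [0.5939 0.1841 0.0077]
```

View pics/cand.png

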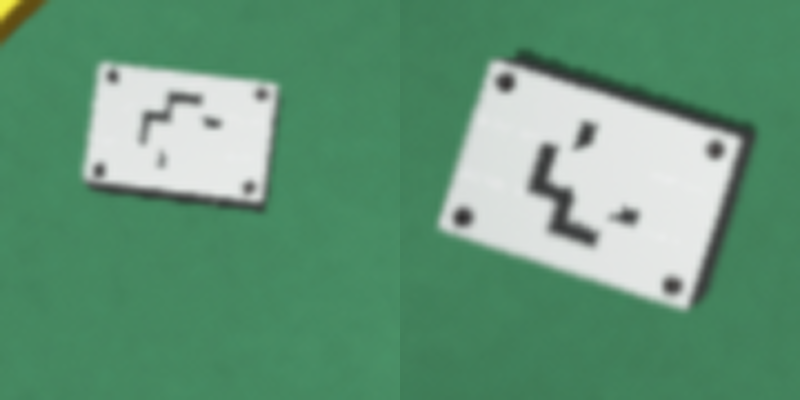

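The crop shows the small plain grey housing on the left (90.8 x 61.6 mm, top at 38 mm) and the 130 x 87 mm decoy on the right. The left one is the target. Plate and knob agree: the knob is 0.6 mm off the centre line, which puts the joint at about 0.021. Now I grasp, after a refined rib check.

```bash
cat >> h.py <<'E'
from scipy.spatial.transform import Rotation
FA=np.deg2rad(110.1); FY=np.array([np.cos(FA),np.sin(FA),0]); FX=np.array([FY[1],-FY[0],0])
FO=np.array([.4918,-.1808,0])
def down(d):
    """tool down, jaw axis along +-d: the one needing less wrist turn"""
    y=np.array([d[0],d[1],0.]); y/=np.linalg.norm(y); out=[]
    for s in(1,-1):
        z=np.array([0,0,-1.]); q=Rotation.from_matrix(np.c_[np.cross(s*y,z),s*y,z]).as_quat(); out.append(q[[3,0,1,2]])
    return out
def best(p,d):
    c=[(abs(j[5]),q) for q in down(d) if (j:=inverse_kinematics(p,q)) is not None]
    return min(c,key=lambda t:t[0])[1]
def rep(t=""):
    s=state(); print(t,round(s["time"],2),s["ee_pos"].round(4),"gap",round(s["finger_gap"],4),"F",s["ft_force"].round(1),"q6",round(s["joint_pos"][5],2))
E
python3 - <<'E'
from h import *
P=np.load("P0.npy"); f=np.load("top0.npz")["frame"]
q=P-FO; x=q@FX; y=q@FY
m=(abs(P[...,2]-.042)<.008)&(f.min(2)>150)&(abs(x)<.04)&(y>.03)&(y<.14)
b=cv2.minAreaRect(np.c_[x[m],y[m]].astype(np.float32)*1000); print("rib in fixture",b, m.sum())
H=np.array([.5902,.1829]); ha=np.deg2rad(84.6); d=[np.sin(ha),-np.cos(ha)]
Q=best([*H,.15],d)
move_to([*H,.15],Q); rep("above")
move_l([*H,.06],.15); move_l([*H,.014],.06); rep("down")
close(); rep("closed")
move_l([*H,.05],.08); rep("lift")
move_l([*H,.20],.2); rep("up")
E
```

```text
rib in fixture ((0.7282638549804688, 79.58912658691406), (83.70945739746094, 33.74303436279297), 89.97067260742188) 481
above 3.0 [0.5905 0.1821 0.1501] gap 0.088 F [ 0.  -0.  -0.4] q6 0.34
down 4.67 [0.5905 0.183  0.0144] gap 0.0877 F [-0.4  0.2  0.8] q6 0.34
closed 5.22 [0.5902 0.1829 0.0142] gap 0.0597 F [-0.6 -0.5  1.6] q6 0.34
lift 5.82 [0.5904 0.1829 0.0504] gap 0.0597 F [ 0.5  0.3 -0.6] q6 0.34
up 6.72 [0.5897 0.1828 0.198 ] gap 0.0596 F [-0.3  0.  -2.6] q6 0.34
```

Gripped, with a 59.7 mm gap. The rib agrees laterally to within 0.7 mm, and its far edge is at y≈121 mm against the nominal 120. Now to place it.

```bash
python3 - <<'E'
from h import *
T=FO+.085*FY+.0005*FX
Q=best([T[0],T[1],.2],FX)
move_to([T[0],T[1],.2],Q); rep("above rib")
move_l([T[0],T[1],.075],.15); hold(.3); rep("low")
F0=state()["ft_force"][2]
z=.062
while z>.052:
    move_l([T[0],T[1],z],.03); hold(.1); F=state()["ft_force"][2]-F0
    if F>4: break
    z-=.001
rep(f"touch cmd z {z:.4f} dF {F:.1f}")
im=get_image("side"); cv2.imwrite("pics/place.png",cv2.resize(im["frame"][100:240,230:420],None,fx=4,fy=4,interpolation=cv2.INTER_CUBIC))
E
```

```text
above rib 7.9 [ 0.4632 -0.1003  0.1995] gap 0.0595 F [ 0.5  0.  -1.7] q6 -0.64
low 9.18 [ 0.4634 -0.1009  0.0757] gap 0.0597 F [ 0.2 -1.  -1.5] q6 -0.64
touch cmd z 0.0550 dF 7.2 12.32 [ 0.4633 -0.1009  0.0562] gap 0.06 F [-1.8  0.9  5.7] q6 -0.64
```

View pics/place.png

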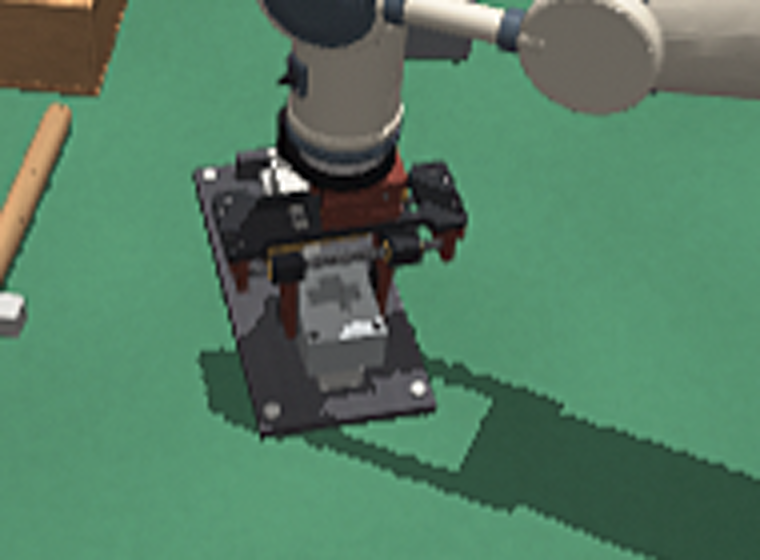

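The crop shows the housing, top at about (340,290), sitting aligned on the rib. Contact came at TCP z 0.056, as predicted. I release it, retreat and measure.

```bash
python3 - <<'E'
from h import *
gripper_open(); hold(.3); rep("open")
p=state()["ee_pos"]; move_l([p[0],p[1],.10],.08); move_l([p[0],p[1],.25],.25)
B=np.array([.36,-.36,.25]); move_to(B,best(B,FX)); rep("aside")
for n in ("top","side"):
    im=get_image(n); P=cloud(im); q=P-FO; x=q@FX; y=q@FY; z=P[...,2]
    m=(abs(z-.080)<.009)&(abs(x)<.06)&(y>.02)&(y<.16)
    b=cv2.minAreaRect(np.c_[x[m],y[m]].astype(np.float32)*1000); print(n,"housing in fixture",b,"z",np.median(z[m]))
    k=(z>.125)&(z<.15)&(abs(x)<.04)&(y>-.1)&(y<.04)
    b=cv2.minAreaRect(np.c_[x[k],y[k]].astype(np.float32)*1000); print(" knob",k.sum(),b)
    fr=im["frame"][160:300,290:480] if n=="top" else im["frame"][100:240,230:420]
    cv2.imwrite(f"pics/{n}1.png",cv2.resize(fr,None,fx=2.1,fy=2.8) if 0 else cv2.resize(fr,None,fx=2,fy=2,interpolation=cv2.INTER_CUBIC))
cv2.imwrite("pics/both1.png",np.hstack([cv2.imread("pics/top1.png"),cv2.imread("pics/side1.png")]))
E
```

```text
open 13.29 [ 0.4631 -0.1008  0.055 ] gap 0.0877 F [ 0.7  1.1 -0.8] q6 -0.64
aside 15.84 [ 0.3604 -0.3592  0.2494] gap 0.0882 F [ 0.5 -0.3 -0.2] q6 -1.2
top housing in fixture ((0.8708400726318359, 85.76341247558594), (60.15456771850586, 89.40596771240234), 0.42092645168304443) z 0.07990378477243221
 knob 194 ((-0.3170289993286133, -54.35768127441406), (29.77297592163086, 29.193532943725586), 20.350942611694336)
side housing in fixture ((-0.5698738098144531, 88.25640869140625), (97.18109893798828, 61.01392364501953), 89.84373474121094) z 0.08076447115031793
 knob 94 ((-1.8138561248779297, -52.22705078125), (29.4766788482666, 31.168169021606445), 14.754287719726562)
```

View pics/both1.png

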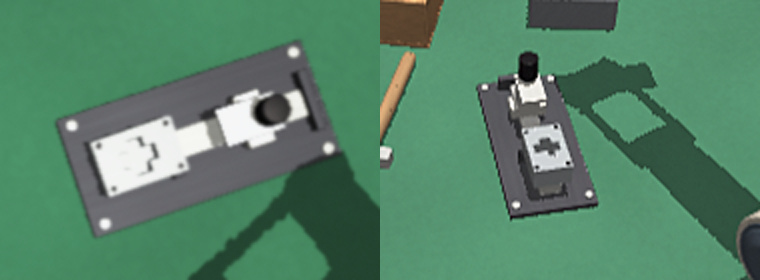

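The housing is level and centred: offset (0.9, 0.8) mm, 0.4°, top at 80 mm. The crops show it square on the rib, with the hold-down still back at knob y≈-54 (j≈0.021). Next I grip the knob and slide it home.

```bash
python3 - <<'E'
from h import *
K=lambda y,z: FO+y*FY+np.array([0,0,z])
p=K(-.054,.22); move_to(p,best(p,FX))
move_l(K(-.054,.112),.12); rep("at knob"); close(); rep("closed")
F0=state()["ft_force"]
move_l(K(.008,.112),.06); rep("near end")
for y in np.arange(.010,.0221,.002):
    move_l(K(y,.112),.03); hold(.1); s=state(); F=(s["ft_force"]-F0)@FY; print(round(y,3),"actual y",((s["ee_pos"]-FO)@FY).round(4),"F",F.round(1))
    if F<-15: break
rep("end"); gripper_open(); hold(.2)
p=state()["ee_pos"]; move_l([p[0],p[1],.26],.15)
B=np.array([.36,-.36,.28]); move_to(B,best(B,FX)); rep("aside")
for n in ("top","side"):
    im=get_image(n); P=cloud(im); q=P-FO; x=q@FX; y=q@FY; z=P[...,2]
    m=(abs(z-.080)<.004)&(abs(x)<.06)&(y>.02)&(y<.16)
    print(n,"housing",cv2.minAreaRect(np.c_[x[m],y[m]].astype(np.float32)*1000),np.median(z[m]))
    k=(z>.125)&(z<.15)&(abs(x)<.04)&(y>-.1)&(y<.06)
    print(" knob",k.sum(),cv2.minAreaRect(np.c_[x[k],y[k]].astype(np.float32)*1000))
    fr=im["frame"][160:300,290:480] if n=="top" else im["frame"][100:240,230:420]
    cv2.imwrite(f"pics/{n}2.png",cv2.resize(fr,None,fx=2,fy=2,interpolation=cv2.INTER_CUBIC))
cv2.imwrite("pics/both2.png",np.hstack([cv2.imread("pics/top2.png"),cv2.imread("pics/side2.png")]))
E
```

```text
at knob 17.81 [ 0.5108 -0.2319  0.1131] gap 0.0874 F [-0.9  0.6 -0.1] q6 -0.84
closed 18.71 [ 0.5095 -0.2318  0.1119] gap 0.0313 F [-4.9 -1.8  2.4] q6 -0.84
near end 19.89 [ 0.4885 -0.1726  0.1119] gap 0.0315 F [-5.9 -1.2  1.6] q6 -0.76
0.01 actual y 0.0104 F -1.2
0.012 actual y 0.0123 F -1.6
0.014 actual y 0.0142 F -0.7
0.016 actual y 0.0162 F -1.7
0.018 actual y 0.0182 F -0.7
0.02 actual y 0.0184 F -8.9
0.022 actual y 0.0187 F -15.2
end 22.34 [ 0.4853 -0.1633  0.1119] gap 0.0318 F [  2.2 -15.4  -5. ] q6 -0.74
aside 25.59 [ 0.3604 -0.3594  0.2795] gap 0.0878 F [ 0.1 -0.5 -0.8] q6 -1.2
top housing ((0.8401832580566406, 85.61656951904297), (60.145790100097656, 89.63526153564453), 0.4153514802455902) 0.0799235527951776
 knob 206 ((-0.045157432556152344, 18.588138580322266), (30.76924705505371, 30.749542236328125), 74.43108367919922)
side housing ((-0.45531463623046875, 80.56980895996094), (60.61198425292969, 111.3239974975586), 0.023976696655154228) 0.08057606228940772
 knob 100 ((-2.106825113296509, 19.153764724731445), (35.67829895019531, 29.392789840698242), 64.00668334960938)
```

View pics/both2.png

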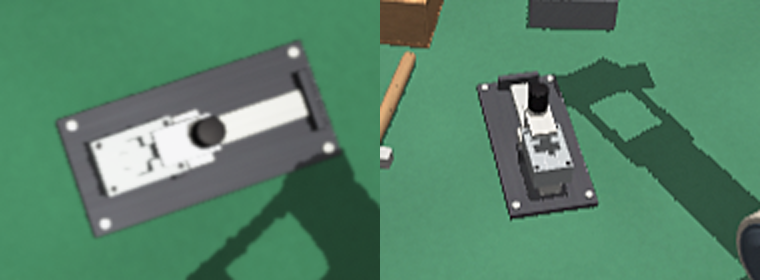

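The stop was felt as a sharp rise to 15 N with no further travel. The housing has not moved and the tongue covers its end. Handing in.

```bash
python3 -c "
from h import *
job_done(); rep('done')"
```

```text
the job is handed in; nothing more can be done
the job is handed in; nothing more can be done
```

I set the small grey housing on the rib, slid the hold-down home by its knob and handed the job in. The last clock reading before hand-in was 25.6 s of the 54 s allowed.

- **Housing:** it measured 90.8 x 61.6 mm with its top at 38 mm. I left the yellow one and the larger 131 x 87 mm one alone. Before and after the slide, the top camera put it 0.8 mm off the rib's centre, 0.4° off lengthwise and level with its top at 80 mm.
- **Hold-down:** it was at about 21 mm travel while the housing was placed and released. I pushed the knob until it stopped moving and the force rose to 15 N. The final picture shows the tongue over the housing's end.
- **Disagreement:** the knob's final position read fixture y of about 18.5 mm, against the nominal 15 mm. My fixture origin is therefore probably about 3 mm off along y. The housing would then be about 3 mm off the rib's centre, still well within the 15 mm limit. The side camera's housing rectangle after the slide came out too long (111 mm), because the tongue and block got into the measurement, so I did not use it.
- **Not checked:** I did not measure the other loose parts again at the end. I reported no unplanned contact, and every long move was made at a TCP height of 0.15 m or more.

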